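# Show the red-star ice tile to the inspection camera

## Robot

A 6-joint arm with a two-finger parallel gripper is mounted at the origin on the work surface. World frame = base frame: x ahead of the robot, y to its left, z up, the work surface at z = 0. Lengths are in m, angles in degrees, forces in N, time in s.
With the tool pointing down it reaches from about 0.375 to 0.825 m from the base axis. Payload 5.5 kg.
Tool frame: the origin (TCP) lies midway between the tips of the shut fingers; the grasp point (between the pads) lies 19 mm behind it; z points along the fingers, y is the line along which they close (so a half turn about z gives the same grasp; the last joint's range is limited). The gripper opens to 85 mm and grips with 20 to 120 N. Pads are 22 mm wide; open, the fingers measure 114 mm over their backs; the gripper's body (76 mm by 85 mm) begins 54 mm behind the grasp point. The pads swing forward as they close: fully open they stand 13 mm farther back than shut.
Start: joints at [74.141, 17.962, -2.699, 69.339, 0, 90], TCP at [0.164, 0.577, 0.231] pointing down, gripper open.
Joint ranges: [-152.73, 152.73], [-39.44, 99.34], [-58.76, 71.6], [-118.89, 123.64], [-81.53, 83.1], [-180, 180]. Speed limits (degrees/s): [136.94, 136.94, 172.46, 180, 180, 180].

## Interface

Orientations are given as [roll, pitch, yaw] about the fixed x, y, z axes, in that order (R = Rz(yaw) Ry(pitch) Rx(roll)).
In Python, from plant import ctrl, viewer gives the robot as it stands.
- The arm moves only by the tool play_rows, never from a script. Its argument "deltas" is a list of rows, each an object of numbers: "dx", "dy", "dz": the shift along the tool's x, y, z in cm; "wx", "wy", "wz": the turn, a rotation vector about the tool's x, y, z in degrees; "fingers": the finger opening in cm, from 0 to 8.54. In form: [{"dx": .., "dy": .., "dz": .., "wx": .., "wy": .., "wz": .., "fingers": ..}, ...]. A call has 1 to 12 rows; each row is the pose to reach, as a shift and turn from the pose commanded when the call began, along the tool's axes at that moment; what a row does not reach only later rows make up. A row lasts 1/8 s, in which the tool goes at most 62.5 mm and 10.7 degrees, less where a joint would pass 70% of its speed; a pose out of reach is approached as far as the arm can. A call with a gripper value outside its range is refused whole. The fingers move at their own pace and stop on an object; "force" is the grip in N (left out, the last holds). Time passes only in rows, so rows that repeat a pose let the fingers close. It gives the time, the measured TCP pose, the force, the opening and the grip force at its end, in the units of the state.
- ctrl.observe(): the state, without advancing time (a new reading comes with each control period).
- viewer.get_image(name): name is "scene" or "side" or "wrist"; returns the picture (420x560x3 uint8, red, green, blue); there is no depth.
- viewer.camera_params(name): a dict with "intrinsics" (3x3 intrinsics, pixels), "R" (3x3) and "t" (3): a world point X has camera coordinates R X + t; the wrist camera has in their place "mount" (4x4, takes a point from camera to tool coordinates, whose origin is the TCP and whose axes are the flange's). Camera axes: x right, y down, z forward; pixel columns grow to the right and rows downward; lengths in m; the calibration is good to about 2 mm. A picture is of the moment at which its call begins: read the wrist's pose just before it. camera_params takes no time and is no camera call.
- ctrl.hand_in(): hands the job in; it is judged then, once.
The state is a dict: "time": time; "qpos": joint angles; "qvel": joint speeds; "effort": joint torques, N m; "eef_pos": TCP position; "tcp_rot": TCP orientation; "contact_force": force on the tool from outside, world axes, zero at the start; "torque": the same for the moment, N m; "finger_gap": opening from 0.0 (shut) to 1.0 (fully open); "grasp_force": force on a finger pad.
Only numpy, scipy, OpenCV 4.12 (cv2) and the standard library are available. Lean on these libraries where they do the work, as an engineer would, in place of code of your own. Each camera call takes 0.05 s, during which the arm holds its last target. There are 200 camera calls.

## Task

Take the clear ice tile with the red star out of the white rack and show it to the small inspection camera: hold it in the air 12 cm in front of the lens, centred on the lens, right way up, with its broad face square to the lens (so it leans back as the camera looks down) and its top and bottom edges level. Finish while still holding it there; do not put it down or let go. Do not bump the camera, and leave the other two tiles and everything else on the table where they are.

Things in the scene. Friction and masses are not known exactly. Their poses are not given: they have to be found in the camera images.
- star_tile_center (a point): centre of the clear ice tile with a red six-armed star in it; loose, about 116 g. 14 mm thick (its x axis), 90 mm wide (its y), 100 mm high (its z, up). It stands upright on its lower edge in any one of the rack's three slots; the part more than 28 mm above its lower edge stands free above the rack's rails, to be gripped from above across the 14 mm thickness
- disc_tile_center (a point): centre of a like tile, 14 x 90 x 100 mm, with a yellow disc in it: to be left standing in the rack
- bar_tile_center (a point): centre of a like tile, 14 x 90 x 100 mm, with two blue bars in it: to be left standing in the rack
- rack: fixed white rack, base 250 x 110 x 10 mm; origin under its centre. Three slots 75 mm apart along its x axis (at x = -75, 0, +75 mm), each between two rails that run along its y and reach 38 mm above the table. A tile stands in each with its thickness along the rack's x, with 2 mm play on either side, its lower edge 10 mm above the table
- lens (a point): centre of the front glass of the inspection camera, a black box 75 x 60 x 50 mm with an aluminium lens tube 42 mm across and 30 mm long, on a fixed stand (round foot 110 mm across, steel post behind the head); the head's top is about 325 mm above the table, the lens 255 mm. Its -x axis is the way the camera looks, 25 degrees below level; its y is level; its z is the picture's upward direction
- view (a point): the point 120 mm straight in front of the lens along the line of sight, about 204 mm above the table, 163 mm level from the centre of the stand's foot; same axes as the lens. The tile's centre belongs here, with the tile's x along this x (either way round) and the tile's z along this z, so that the tile's top leans 25 degrees away from the camera
- camera_stand: the camera's fixed stand with the head on it; origin under the centre of its round foot; the camera looks towards its -x
- spatula: spatula lying in the black tray at the left: leave alone
- spoon: spoon lying in the black tray at the left: leave alone
- star_tile: the same tile with the red star; origin at the middle of its lower edge, axes as for its centre

How it is judged:
By the outcome, as a careful person would: the job done as asked, in the order asked, and still so for the second after the job is handed in, while the arm keeps its last pose, push and grip.
It also fails if it takes over 42 s, if anything falls off the work surface, if the arm or the gripper's body presses on something with over 40 N, if the wrist force passes 120 N, or if a joint passes its speed limit or range.

## Working session

There is one attempt and no reset: what is moved stays moved. The work goes in short steps, Python scripts to look and compute and a tool call to move; the robot and the scene stay as the last step left them, time stands still between calls to the robot, and variables do not carry over. Pictures are saved under pics/ and viewed, at most 10 in all, crops included, and the job is handed in when it is done.

Besides the shell and the picture viewer there is one more tool, called after ">>>" by a JSON object that holds its "fn" and its "kwargs". play_rows: Moves the arm, as the interface text tells. Its arguments: {"type":"object","properties":{"deltas":{"type":"array"},"force":{"type":"number"}},"required":["deltas"]}

```bash
mkdir -p pics; python3 - <<'E'
from plant import ctrl, viewer
import cv2,numpy as np
s=ctrl.observe();print(s)
for n in("scene","side"):
    cv2.imwrite(f"pics/{n}0.png",viewer.get_image(n)[:,:,::-1])
for n in("scene","side","wrist"):
    print(n,viewer.camera_params(n))
E
```

```text
{'time': 0.0, 'qpos': array([ 7.41399147e+01,  1.80020723e+01, -2.75307812e+00,  6.93400356e+01,
       -1.63114181e-03,  9.00008676e+01]), 'qvel': array([ 0.04451011, -0.08180599,  0.00956054,  0.06336246,  0.02853031,
       -0.03307705]), 'effort': array([-1.85060482e-03, -5.39581883e+01,  3.39755487e+01,  1.90921070e-02,
       -4.10952373e-05, -2.18587456e-05]), 'eef_pos': array([0.16382742, 0.57661054, 0.23046553]), 'tcp_rot': array([-1.79904814e+02,  1.63258083e-03,  1.64139050e+02]), 'contact_force': array([-0.46718005, -0.14501677, -0.06901556]), 'torque': array([0.02928509, 0.02439643, 0.06251423]), 'grasp_force': 0.0, 'finger_gap': 0.9968855747902072}
scene {'intrinsics': array([[482.76105128,   0.        , 277.88471857],
       [  0.        , 482.76105128, 211.30637725],
       [  0.        ,   0.        ,   1.        ]]), 'R': array([[-0.06128903,  0.99792122,  0.01992201],
       [ 0.60064384,  0.05281585, -0.79777031],
       [-0.79716412, -0.03692854, -0.60263227]]), 't': array([-0.06741774, -0.22501822,  1.83953222])}
side {'intrinsics': array([[390.78975061,   0.   
[... 156 characters left out ...]
9497266,  0.00595796],
       [-0.52236065, -0.54604384, -0.65496219],
       [ 0.45843412,  0.46781313, -0.75563816]]), 't': array([-0.36484295,  0.46246189,  0.78976835])}
wrist {'intrinsics': array([[322.84160306,   0.        , 284.07389555],
       [  0.        , 322.84160306, 210.97930346],
       [  0.        ,   0.        ,   1.        ]]), 'mount': array([[ 1.00818596e-03, -9.62282869e-01, -2.72049011e-01,
         6.92224726e-02],
       [ 9.99999415e-01,  8.63425155e-04,  6.51816858e-04,
        -6.78611096e-04],
       [-3.92338237e-04, -2.72049509e-01,  9.62283176e-01,
        -1.42365170e-01],
       [ 0.00000000e+00,  0.00000000e+00,  0.00000000e+00,
         1.00000000e+00]])}
```

View pics/scene0.png

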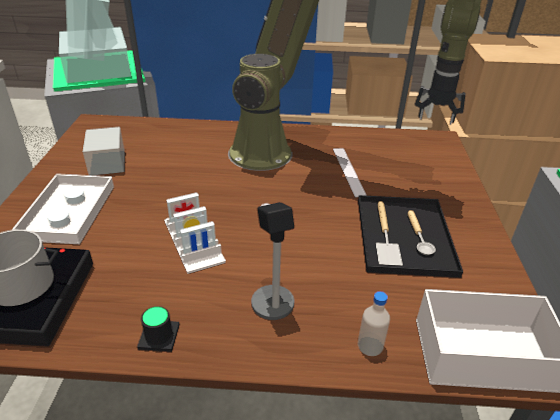

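View pics/side0.png

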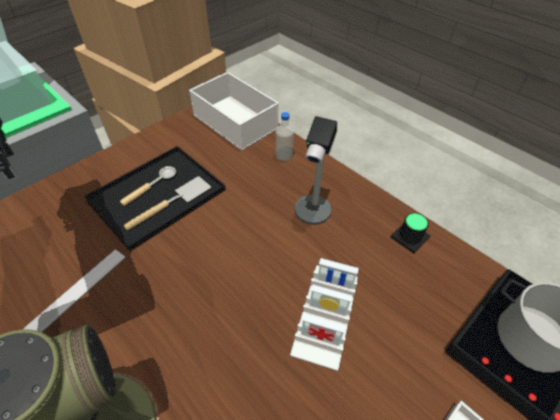

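The scene view shows the star tile at the rack's robot end (184,207) and the stand foot at (272,302). The side view has the star at (322,334), the foot at (313,209) and the lens at about (316,153). I'll zoom in for precise points.

```bash
python3 - <<'E'
import cv2,numpy as np
a=cv2.imread("pics/scene0.png");b=cv2.imread("pics/side0.png")
ca=cv2.resize(a[180:330,150:310],None,fx=5,fy=4.0,interpolation=cv2.INTER_CUBIC)
ca=cv2.resize(a[185:325,155:305],(600,560),interpolation=cv2.INTER_CUBIC) # x4
cb=cv2.resize(b[110:250,270:360],(360,560),interpolation=cv2.INTER_CUBIC)
cc=cv2.resize(b[250:375,280:370],(432,600),interpolation=cv2.INTER_CUBIC) # 4.8
p=np.zeros((600,800,3),np.uint8);p[:560,:360]=cb;p[:600,364:796]=cc
cv2.imwrite("pics/ca.png",ca);cv2.imwrite("pics/cb.png",p)
E
```

```text
(no output)
```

View pics/ca.png

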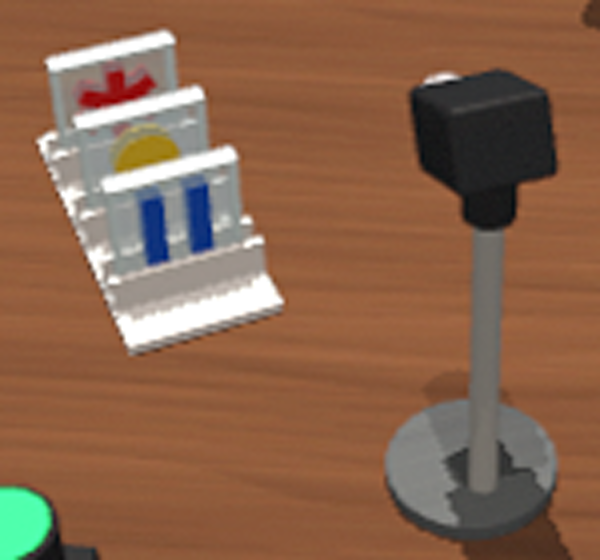

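View pics/cb.png

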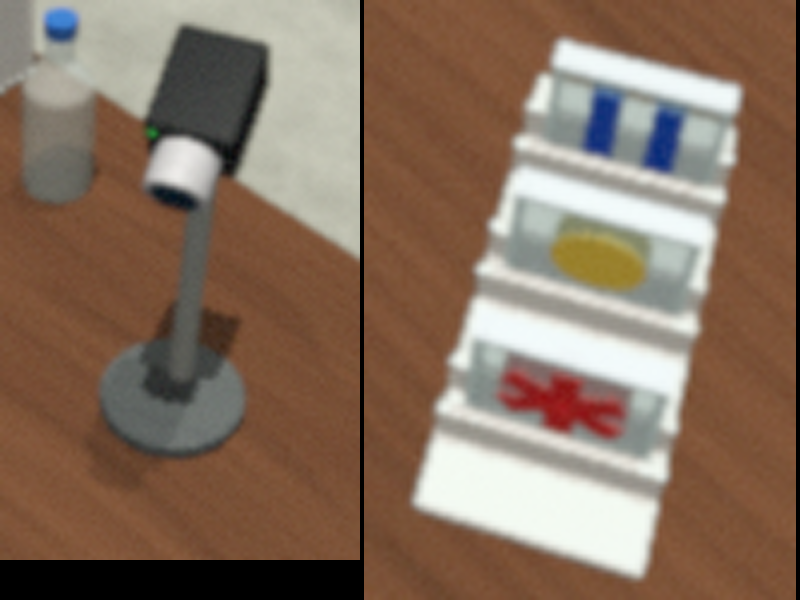

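```bash
cat > h.py <<'E'
import numpy as np
from plant import ctrl, viewer
from scipy.optimize import least_squares
from scipy.spatial.transform import Rotation as Ro
def K(n): 
    p=viewer.camera_params(n); return p
def proj(n,X):
    p=K(n); c=np.atleast_2d(X)@p["R"].T+p["t"]; c=c@p["intrinsics"].T; return c[:,:2]/c[:,2:]
def place(q,P):
    c,s=np.cos(q[2]),np.sin(q[2]);P=np.atleast_2d(P)
    return np.c_[q[0]+c*P[:,0]-s*P[:,1],q[1]+s*P[:,0]+c*P[:,1],P[:,2]]
E
cat > fit.py <<'E'
from h import *
A=lambda u:np.array(u)/4+[155,185]
B=lambda u:np.array(u)/4+[270,110]
C=lambda u:(np.array(u)-[364,0])/4.8+[280,250]
def fit(obs,q0):
    f=lambda q:np.concatenate([proj(n,place(q,P))[0]-u for n,P,u in obs])
    r=least_squares(f,q0,loss='soft_l1');print(r.x[:2],np.degrees(r.x[2]));print(f(r.x).reshape(-1,2).round(1).tolist());return r.x
o=[("scene",(.125,-.055,.01),A((130,345))),("scene",(.125,.055,.01),A((283,298)))]
for x,l,r in((-.075,(48,62),(173,40)),(0,(76,120),(205,93)),(.075,(105,185),(237,155))):
    o+=[("scene",(x,-.045,.11),A(l)),("scene",(x,.045,.11),A(r))]
o+=[("side",(-.125,.055,.01),C((413,503))),("side",(-.125,-.055,.01),C((643,574)))]
for x,l,r in((-.075,(475,318),(684,372)),(0,(516,188),(714,238)),(.075,(560,55),(739,95))):
    o+=[("side",(x,.045,.11),C(l)),("side",(x,-.045,.11),C(r))]
fit(o,[.6,-.2,0])
c,s=np.cos(np.radians(25)),np.sin(np.radians(25))
L=np.array([-.0542,0,.255])
for h in(.05,.06):
    w=.11-h
    pt=lambda a,y,z:L+[a*c-z*s,y,a*s+z*c]
    o=[("scene",(0,0,.012),A((471,460))),("side",(0,0,.012),B((172,394))),("side",L,B((174,192)))]
    for p,u in(((.03,-w/2,h/2),(412,90)),((.03,w/2,h/2),(500,70)),((.105,w/2,h/2),(548,92)),((.105,-w/2,h/2),(455,115)),((.105,w/2,-h/2),(556,172)),((.105,-w/2,-h/2),(465,193))): o.append(("scene",pt(*p),A(u)))
    for p,u in(((.105,w/2,h/2),(182,27)),((.105,-w/2,h/2),(268,45)),((.03,w/2,h/2),(148,118))): o.append(("side",pt(*p),B(u)))
    fit(o,[.7,0,0])
E
python3 fit.py
```

```text
[ 0.53281027 -0.14933444] 28.21719490278297
[[-0.8, -0.2], [-0.6, 0.5], [0.3, -0.1], [-0.9, -1.6], [0.1, -0.1], [-1.0, -0.9], [0.3, -0.5], [-0.5, -1.3], [1.0, -0.7], [0.6, -0.2], [0.6, -0.0], [-1.8, 1.1], [0.7, -2.4], [-1.5, -1.7], [-0.7, -1.2], [-0.7, 0.5]]
[0.7570773  0.10141186] 25.445229036177054
[[0.3, 0.2], [0.6, -0.9], [1.1, 0.6], [-2.0, -1.3], [1.0, -1.8], [1.4, -1.9], [-1.7, -1.7], [2.5, 0.6], [-0.8, 1.6], [-0.4, -2.9], [1.7, -2.1], [-1.1, 0.9]]
[0.75621384 0.1016528 ] 23.298435890294463
[[0.4, -0.1], [0.3, -0.8], [0.0, 0.5], [0.4, -4.6], [-0.5, -3.6], [-1.2, -3.5], [-0.3, -4.9], [0.1, 3.5], [0.8, 3.0], [1.7, -3.5], [-0.3, -3.2], [-0.1, 0.2]]
```

```bash
cat >> h.py <<'E'
def toolpose():
    s=ctrl.observe(); return s["eef_pos"],Ro.from_euler("xyz",s["tcp_rot"],degrees=True)
def delta(pos,R):
    p,r=toolpose()
    print("d cm",(r.inv().apply(np.array(pos)-p)*100).round(2),"w deg",np.degrees((r.inv()*R).as_rotvec()).round(2))
def frame(y,z): return Ro.from_matrix(np.c_[np.cross(y,z),y,z])
def viewframe(q):
    a=np.radians(25);h=np.array([np.cos(q[2]),np.sin(q[2]),0]);k=np.array([0,0,1.])
    x=h*np.cos(a)+k*np.sin(a); z=-h*np.sin(a)+k*np.cos(a)
    L=np.array([q[0],q[1],.255])-.0542*h
    return L,x,z,L-.12*x
def wproj(X,pose=None):
    p,r=pose or toolpose(); P=K("wrist"); M=P["mount"]
    c=(r.inv().apply(np.atleast_2d(X)-p)-M[:3,3])@M[:3,:3]; c=c@P["intrinsics"].T
    return c[:,:2]/c[:,2:]
ST=np.array([.757,.1014,np.radians(25.4)]);RK=np.array([.5328,-.1493,np.radians(28.2)])
E
python3 - <<'E'
from h import *
L,x,z,V=viewframe(ST);print(L,V)
delta(V-.1*x+.15*z,frame(x,-z))
E
```

```text
[0.70803923 0.07815172 0.255     ] [0.60979525 0.03150205 0.20428581]
d cm [-46.22 -50.42  -6.67] w deg [-23.55 -10.59  47.96]
```

>>> {"fn": "play_rows", "kwargs": {"deltas": [{"dx":-46.2,"dy":-50.4,"dz":-6.7,"wx":-23.6,"wy":-10.6,"wz":48,"fingers":7},{"dx":-46.2,"dy":-50.4,"dz":-6.7,"wx":-23.6,"wy":-10.6,"wz":48,"fingers":7},{"dx":-46.2,"dy":-50.4,"dz":-6.7,"wx":-23.6,"wy":-10.6,"wz":48,"fingers":7},{"dx":-46.2,"dy":-50.4,"dz":-6.7,"wx":-23.6,"wy":-10.6,"wz":48,"fingers":7},{"dx":-46.2,"dy":-50.4,"dz":-6.7,"wx":-23.6,"wy":-10.6,"wz":48,"fingers":7},{"dx":-46.2,"dy":-50.4,"dz":-6.7,"wx":-23.6,"wy":-10.6,"wz":48,"fingers":7},{"dx":-46.2,"dy":-50.4,"dz":-6.7,"wx":-23.6,"wy":-10.6,"wz":48,"fingers":7},{"dx":-46.2,"dy":-50.4,"dz":-6.7,"wx":-23.6,"wy":-10.6,"wz":48,"fingers":7},{"dx":-46.2,"dy":-50.4,"dz":-6.7,"wx":-23.6,"wy":-10.6,"wz":48,"fingers":7},{"dx":-46.2,"dy":-50.4,"dz":-6.7,"wx":-23.6,"wy":-10.6,"wz":48,"fingers":7},{"dx":-46.2,"dy":-50.4,"dz":-6.7,"wx":-23.6,"wy":-10.6,"wz":48,"fingers":7},{"dx":-46.2,"dy":-50.4,"dz":-6.7,"wx":-23.6,"wy":-10.6,"wz":48,"fingers":7}]}}

```text
time: 1.6
eef_pos: [0.4718, -0.0378, 0.2983]
tcp_rot: [154.9, -0.1, 115.0]
contact_force: [-0.4, -0.7, 0.3]
finger_gap: 0.821
grasp_force: 0.0
```

```bash
python3 - <<'E'
from h import *
import cv2
L,x,z,V=viewframe(ST)
delta(V-.1*x+.15*z,frame(x,-z))
s=ctrl.observe();print(s["time"],s["qpos"].round(1),s["eef_pos"].tolist(),s["tcp_rot"].tolist())
cv2.imwrite("pics/w1.png",viewer.get_image("wrist")[:,:,::-1])
print(wproj(L),wproj([.757,.1014,.01]))
E
```

```text
d cm [0.34 0.02 0.04] w deg [ 0.08  0.09 -0.39]
1.6 [-15.8 -14.2 -32.5  52.3  16.1  52. ] [0.47175507078753015, -0.03780497244965065, 0.29825983910292897] [154.92311474579213, -0.08041358935874128, 115.00446484006325]
[[521.93648328 192.30414863]] [[384.24856482 160.39773228]]
```

View pics/w1.png

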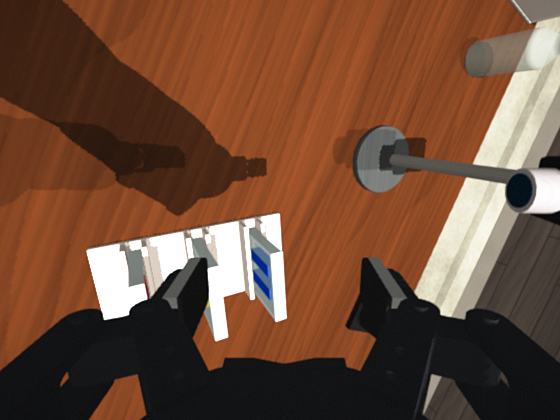

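The wrist view shows the lens glass at about (520,191), against a prediction of (522,192). The foot is at (381,159), predicted (384,160). These agree well, so I'll refit with the added points and plan the grasp.

```bash
cat > fit2.py <<'E'
from h import *
A=lambda u:np.array(u)/4+[155,185]
B=lambda u:np.array(u)/4+[270,110]
pose=(np.array([.471755,-.037805,.29826]),Ro.from_euler("xyz",[154.9231,-.0804,115.0045],degrees=True))
c,s=np.cos(np.radians(25)),np.sin(np.radians(25))
L=np.array([-.0542,0,.255]);w,h=.06,.05
pt=lambda a,y,z:L+[a*c-z*s,y,a*s+z*c]
o=[("scene",(0,0,.012),A((471,460))),("side",(0,0,.012),B((172,394))),("side",L,B((174,192)))]
for p,u in(((.03,-w/2,h/2),(412,90)),((.03,w/2,h/2),(500,70)),((.105,w/2,h/2),(548,92)),((.105,-w/2,h/2),(455,115)),((.105,w/2,-h/2),(556,172)),((.105,-w/2,-h/2),(465,193))): o.append(("scene",pt(*p),A(u)))
for p,u in(((.105,w/2,h/2),(182,27)),((.105,-w/2,h/2),(268,45)),((.03,w/2,h/2),(148,118))): o.append(("side",pt(*p),B(u)))
o+=[("wrist",L,(520,191)),("wrist",(0,0,.01),(381,159)),("wrist",pt(0,-.021,0),(520,214)),("wrist",pt(0,.021,0),(520,169))]
g=lambda n,X:(wproj(X,pose) if n=="wrist" else proj(n,X))[0]
f=lambda q:np.concatenate([g(n,place(q,P))-u for n,P,u in o])
r=least_squares(f,ST,loss='soft_l1');print(r.x,np.degrees(r.x[2]));print(f(r.x).reshape(-1,2).round(1).tolist())
for a in(20,25,30):
    q=np.r_[r.x[:2],np.radians(a)];print(a,wproj(place(q,[pt(0,0,0),pt(.02,0,0),(0,0,.01)]),pose).round(1).tolist())
# rack points in the wrist view
for n,P in(("barR",(.125,.055,.01)),("rackL",(-.125,.055,.01)),("barTop",(.075,.045,.11)),("barTop2",(.075,-.045,.11))): print(n,wproj(place(RK,P),pose).round(1))
S=place(RK,(-.075,0,.06))[0];y=np.r_[np.cos(RK[2]),np.sin(RK[2]),0];k=np.array([0,0,1.])
print("star",S);delta(np.r_[S[:2],.20],frame(y,-k))
E
python3 fit2.py
```

```text
[0.75504243 0.10092308 0.45680981] 26.173273991897382
[[0.1, -0.4], [0.2, -0.4], [1.0, 1.2], [-2.2, -1.8], [0.5, -2.4], [1.3, -2.6], [-1.7, -2.2], [2.5, -0.2], [-0.6, 1.0], [-1.0, -2.4], [1.2, -1.8], [-1.4, 1.5], [0.5, 0.7], [2.3, 0.5], [-3.6, -0.6], [4.8, 0.1]]
20 [[521.9, 185.5], [543.2, 187.2], [383.3, 159.5]]
25 [[520.8, 190.5], [542.4, 190.5], [383.3, 159.5]]
30 [[519.9, 195.5], [541.7, 193.8], [383.3, 159.5]]
barR [[281.5 213.9]]
rackL [[ 88.6 250.4]]
barTop [[278.7 251.4]]
barTop2 [[282.8 318.1]]
star [ 0.46670224 -0.18474131  0.06      ]
d cm [-13.17 -10.22   6.02] w deg [25.05  0.6  -3.08]
```

>>> {"fn": "play_rows", "kwargs": {"deltas": [{"dx":-13.2,"dy":-10.2,"dz":2,"wx":25,"wy":0.6,"wz":-3.1,"fingers":6.5},{"dx":-13.2,"dy":-10.2,"dz":4,"wx":25,"wy":0.6,"wz":-3.1,"fingers":6.5},{"dx":-13.2,"dy":-10.2,"dz":6,"wx":25,"wy":0.6,"wz":-3.1,"fingers":6.5},{"dx":-13.2,"dy":-10.2,"dz":6,"wx":25,"wy":0.6,"wz":-3.1,"fingers":6.5},{"dx":-13.2,"dy":-10.2,"dz":6,"wx":25,"wy":0.6,"wz":-3.1,"fingers":6.5},{"dx":-13.2,"dy":-10.2,"dz":6,"wx":25,"wy":0.6,"wz":-3.1,"fingers":6.5}]}}

```text
time: 2.4
eef_pos: [0.467, -0.1807, 0.2022]
tcp_rot: [179.8, 0.1, 118.6]
contact_force: [-0.2, 0.0, 0.2]
finger_gap: 0.762
grasp_force: 0.0
```

```bash
python3 - <<'E'
from h import *
import cv2
s=ctrl.observe();print(s["time"],s["qpos"].round(1))
S=place(RK,(-.075,0,.053))[0];y=np.r_[np.cos(RK[2]),np.sin(RK[2]),0];k=np.array([0,0,1.])
delta(S,frame(y,-k))
q=toolpose()
for P in((-.082,.045,.11),(-.068,.045,.11),(-.007,.045,.11),(.007,.045,.11),(-.125,.055,.01),(.125,.055,.01)):print(P,wproj(place(RK,P),q).round(1))
cv2.imwrite("pics/w2.png",viewer.get_image("wrist")[:,:,::-1])
E
```

```text
2.4 [-21.2   8.  -19.3  62.6   0.1  40.2]
d cm [-0.32 -0.28 14.92] w deg [0.22 0.11 0.37]
(-0.082, 0.045, 0.11) [[272.  158.5]]
(-0.068, 0.045, 0.11) [[291.4 158.7]]
(-0.007, 0.045, 0.11) [[375.8 159.3]]
(0.007, 0.045, 0.11) [[395.2 159.4]]
(-0.125, 0.055, 0.01) [[232.6 136.6]]
(0.125, 0.055, 0.01) [[479.3 138.5]]
```

View pics/w2.png

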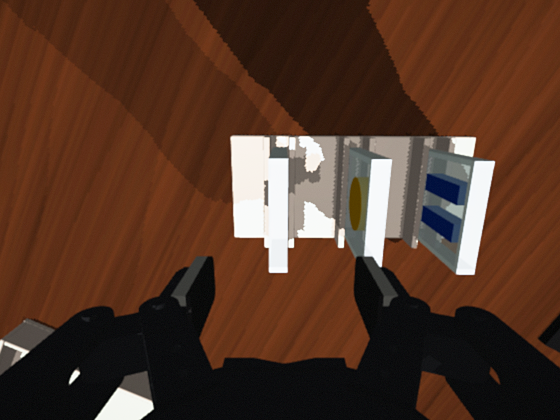

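The star tile's top spans columns 268–288 and rows 158–272, about 2.5 mm towards tool -y of the prediction. Rows and angle agree. I'll descend with that correction.

>>> {"fn": "play_rows", "kwargs": {"deltas": [{"dx":-0.3,"dy":-0.5,"dz":3,"wz":0.4,"fingers":6.5},{"dx":-0.3,"dy":-0.5,"dz":6,"wz":0.4,"fingers":6.5},{"dx":-0.3,"dy":-0.5,"dz":9,"wz":0.4,"fingers":6.5},{"dx":-0.3,"dy":-0.5,"dz":12,"wz":0.4,"fingers":6.5},{"dx":-0.3,"dy":-0.5,"dz":14.9,"wz":0.4,"fingers":6.5},{"dx":-0.3,"dy":-0.5,"dz":14.9,"wz":0.4,"fingers":6.5},{"dx":-0.3,"dy":-0.5,"dz":14.9,"wz":0.4,"fingers":6.5}]}}

```text
validation failed for argument at $.de...
```

>>> {"fn": "play_rows", "kwargs": {"deltas": [{"fingers":3},{"fingers":3},{"fingers":3},{"fingers":2},{"fingers":1},{"fingers":1},{"fingers":0.5},{"fingers":0.5},{"fingers":0.5}], "force": 45}}

```text
validation failed for argument at $.de...
```

>>> {"fn": "play_rows", "kwargs": {"deltas": [{"dx":-0.3,"dy":-0.5,"dz":3,"wx":0.2,"wy":0.1,"wz":0.4,"fingers":6.5},{"dx":-0.3,"dy":-0.5,"dz":6,"wx":0.2,"wy":0.1,"wz":0.4,"fingers":6.5},{"dx":-0.3,"dy":-0.5,"dz":9,"wx":0.2,"wy":0.1,"wz":0.4,"fingers":6.5},{"dx":-0.3,"dy":-0.5,"dz":12,"wx":0.2,"wy":0.1,"wz":0.4,"fingers":6.5},{"dx":-0.3,"dy":-0.5,"dz":14.9,"wx":0.2,"wy":0.1,"wz":0.4,"fingers":6.5},{"dx":-0.3,"dy":-0.5,"dz":14.9,"wx":0.2,"wy":0.1,"wz":0.4,"fingers":6.5},{"dx":-0.3,"dy":-0.5,"dz":14.9,"wx":0.2,"wy":0.1,"wz":0.4,"fingers":6.5}]}}

```text
time: 3.32
eef_pos: [0.4649, -0.1868, 0.0532]
tcp_rot: [-180.0, -0.0, 118.1]
contact_force: [-0.3, 0.0, -0.1]
finger_gap: 0.757
grasp_force: 0.0
```

>>> {"fn": "play_rows", "kwargs": {"deltas": [{"dx":0,"dy":0,"dz":0,"wx":0,"wy":0,"wz":0,"fingers":3},{"dx":0,"dy":0,"dz":0,"wx":0,"wy":0,"wz":0,"fingers":3},{"dx":0,"dy":0,"dz":0,"wx":0,"wy":0,"wz":0,"fingers":2},{"dx":0,"dy":0,"dz":0,"wx":0,"wy":0,"wz":0,"fingers":1.2},{"dx":0,"dy":0,"dz":0,"wx":0,"wy":0,"wz":0,"fingers":0.8},{"dx":0,"dy":0,"dz":0,"wx":0,"wy":0,"wz":0,"fingers":0.5},{"dx":0,"dy":0,"dz":0,"wx":0,"wy":0,"wz":0,"fingers":0.5},{"dx":0,"dy":0,"dz":0,"wx":0,"wy":0,"wz":0,"fingers":0.5}], "force": 45}}

```text
time: 4.32
eef_pos: [0.4641, -0.1867, 0.0518]
tcp_rot: [-179.9, -0.1, 118.1]
contact_force: [-1.0, 0.8, 4.6]
finger_gap: 0.16
grasp_force: 44.0
```

>>> {"fn": "play_rows", "kwargs": {"deltas": [{"dx":0,"dy":0,"dz":-1,"wx":0,"wy":0,"wz":0,"fingers":0.5},{"dx":0,"dy":0,"dz":-3,"wx":0,"wy":0,"wz":0,"fingers":0.5},{"dx":0,"dy":0,"dz":-6,"wx":0,"wy":0,"wz":0,"fingers":0.5},{"dx":0,"dy":0,"dz":-9,"wx":0,"wy":0,"wz":0,"fingers":0.5},{"dx":0,"dy":0,"dz":-12,"wx":0,"wy":0,"wz":0,"fingers":0.5},{"dx":0,"dy":0,"dz":-15,"wx":0,"wy":0,"wz":0,"fingers":0.5},{"dx":0,"dy":0,"dz":-17,"wx":0,"wy":0,"wz":0,"fingers":0.5},{"dx":0,"dy":0,"dz":-17,"wx":0,"wy":0,"wz":0,"fingers":0.5}]}}

```text
time: 5.32
eef_pos: [0.4652, -0.1871, 0.223]
tcp_rot: [180.0, 0.0, 118.1]
contact_force: [-0.1, -0.3, -1.9]
finger_gap: 0.16
grasp_force: 44.0
```

```bash
cat > tgt.py <<'E'
from h import *
q=np.array([.7555,.101,np.radians(25.7)])
L,x,z,V=viewframe(q)
T=V-.0082*z; R=frame(x,-z)   # TCP lies 8.2 mm below the tile centre
if __name__=="__main__":
    print("T",T,R.as_euler("xyz",degrees=True)); print("pre");delta(T-.1*x+.03*z,R);print("final");delta(T,R)
E
python3 tgt.py; python3 - <<'E'
from h import *
import cv2
s=ctrl.observe();print(s["qpos"].round(1),s["finger_gap"])
cv2.imwrite("pics/w3.png",viewer.get_image("wrist")[:,:,::-1])
E
```

```text
T [0.61178591 0.03183508 0.19685408] [155.    0.  115.7]
pre
d cm [12.85 12.92  4.12] w deg [-24.99  -0.49   2.36]
final
d cm [12.41 23.24  2.61] w deg [-24.99  -0.49   2.36]
[-21.9   7.6 -16.9  65.5  -0.   40. ] 0.15968382175804066
```

View pics/w3.png

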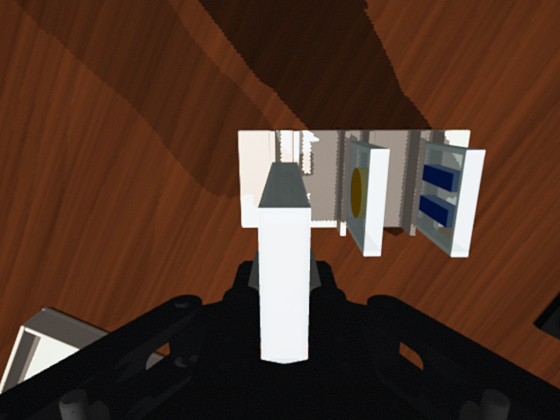

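The tile is held and lifted. Its top face has the near edge at row 208 and the far edge at row 359, with the lower front corner at row 163. I'll fit its in-hand pose from those rows.

```bash
python3 - <<'E'
from h import *
P=K("wrist");M=P["mount"]
def pr(X): c=(np.atleast_2d(X)-M[:3,3])@M[:3,:3];c=c@P["intrinsics"].T;return c[:,:2]/c[:,2:]
loc=np.array([(.045,-.007,-.05),(.045,.007,-.05),(-.045,-.007,-.05),(-.045,.007,-.05),(.045,-.007,.05),(.045,.007,.05)])
obs=np.array([(259,208),(309.5,208),(261,360),(308.5,360),(272,163),(296.5,163)])
def f(q): return (pr(Ro.from_euler("xyz",q[3:]).apply(loc)+q[:3])-obs).ravel()
r=least_squares(f,[0,0,-.008,0,0,0]);print((r.x[:3]*1000).round(1),np.degrees(r.x[3:]).round(2));print(r.fun.round(1).reshape(-1,2).tolist())
E
```

```text
[-10.   -0.2  51.5] [-0.03  4.64 -0.24]
[[9.7, -0.7], [-9.7, -0.8], [11.0, 1.9], [-11.0, 1.9], [2.8, -1.4], [-2.8, -1.4]]
```

>>> {"fn": "play_rows", "kwargs": {"deltas": [{"dx":5,"dy":3,"dz":0,"wx":-8,"wy":-0.2,"wz":0.8,"fingers":0.5},{"dx":9,"dy":7,"dz":1,"wx":-16,"wy":-0.3,"wz":1.6,"fingers":0.5},{"dx":12,"dy":11,"dz":3,"wx":-22,"wy":-0.5,"wz":2.2,"fingers":0.5},{"dx":12.9,"dy":12.9,"dz":4.1,"wx":-25,"wy":-0.5,"wz":2.4,"fingers":0.5},{"dx":12.9,"dy":12.9,"dz":4.1,"wx":-25,"wy":-0.5,"wz":2.4,"fingers":0.5},{"dx":12.9,"dy":12.9,"dz":4.1,"wx":-25,"wy":-0.5,"wz":2.4,"fingers":0.5},{"dx":12.9,"dy":12.9,"dz":4.1,"wx":-25,"wy":-0.5,"wz":2.4,"fingers":0.5}]}}

```text
time: 6.25
eef_pos: [0.5179, -0.013, 0.1811]
tcp_rot: [155.1, -0.1, 115.6]
contact_force: [0.3, -1.2, -1.6]
finger_gap: 0.153
grasp_force: 44.2
```

```bash
python3 tgt.py; python3 - <<'E'
from h import *
import cv2
from tgt import L
print(wproj(L))
cv2.imwrite("pics/w4.png",viewer.get_image("wrist")[:,:,::-1])
E
```

```text
T [0.61178591 0.03183508 0.19685408] [155.    0.  115.7]
pre
d cm [-0.04  0.09 -0.03] w deg [-0.1  -0.05 -0.12]
final
d cm [-0.02 10.1   2.95] w deg [-0.1  -0.05 -0.12]
[[690.18541569 250.7273956 ]]
```

View pics/w4.png

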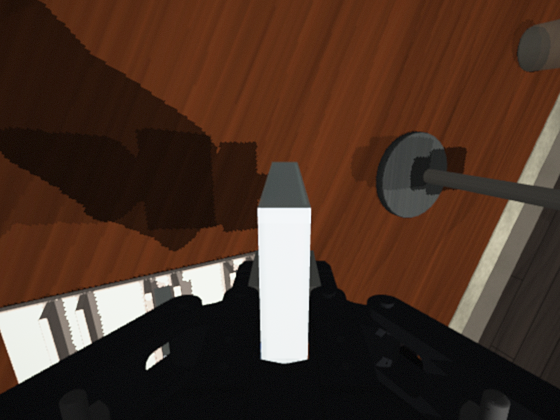

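The far end of the tile's top is hidden by the palm, which spoiled that fit. The near corners (208 and 163 seen, 211 and 163.5 expected) show the tile centred and straight within about 1 mm. I'll advance to the view point.

>>> {"fn": "play_rows", "kwargs": {"deltas": [{"dx":0,"dy":2,"dz":0.7,"wx":0,"wy":0,"wz":0,"fingers":0.5},{"dx":0,"dy":4.5,"dz":1.5,"wx":0,"wy":0,"wz":0,"fingers":0.5},{"dx":0,"dy":7,"dz":2.2,"wx":-0.1,"wy":0,"wz":-0.1,"fingers":0.5},{"dx":0,"dy":9,"dz":2.7,"wx":-0.1,"wy":0,"wz":-0.1,"fingers":0.5},{"dx":0,"dy":10.1,"dz":3,"wx":-0.1,"wy":0,"wz":-0.1,"fingers":0.5},{"dx":0,"dy":10.1,"dz":3,"wx":-0.1,"wy":0,"wz":-0.1,"fingers":0.5},{"dx":0,"dy":10.1,"dz":3,"wx":-0.1,"wy":0,"wz":-0.1,"fingers":0.5},{"dx":0,"dy":10.1,"dz":3,"wx":-0.1,"wy":0,"wz":-0.1,"fingers":0.5}]}}

```text
time: 7.3
eef_pos: [0.6106, 0.0326, 0.1955]
tcp_rot: [155.0, -0.1, 115.7]
contact_force: [0.1, 0.2, -0.5]
finger_gap: 0.158
grasp_force: 44.3
```

```bash
python3 tgt.py; python3 - <<'E'
from h import *
import cv2
from tgt import L,V,x,z
y=np.cross(z,x)
a=viewer.get_image("side")[:,:,::-1].copy();b=viewer.get_image("scene")[:,:,::-1].copy()
cs=np.array([V+i*.045*y+j*.05*z for i,j in((-1,-1),(1,-1),(1,1),(-1,1))])
print("side",proj("side",cs).round(1).tolist(),"scene",proj("scene",cs).round(1).tolist())
p=np.zeros((560,800,3),np.uint8)
u=proj("side",V)[0].astype(int);p[:,:398]=cv2.resize(a[u[1]-70:u[1]+70,u[0]-50:u[0]+50],(398,560),interpolation=2);print("side off",u-[50,70])
u=proj("scene",V)[0].astype(int);p[:,402:]=cv2.resize(b[u[1]-70:u[1]+70,u[0]-50:u[0]+50],(398,560),interpolation=2);print("scene off",u-[50,70])
cv2.imwrite("pics/f.png",p)
E
```

```text
T [0.61178591 0.03183508 0.19685408] [155.    0.  115.7]
pre
d cm [-0.12 -9.88 -3.08] w deg [-0.03 -0.1  -0.03]
final
d cm [-0.12  0.12 -0.09] w deg [-0.03 -0.1  -0.03]
side [[318.6, 214.8], [284.3, 205.2], [278.9, 192.1], [316.8, 202.5]] scene [[236.6, 225.8], [269.6, 218.1], [263.9, 180.6], [230.1, 187.5]]
side off [249 133]
scene off [200 133]
```

View pics/f.png

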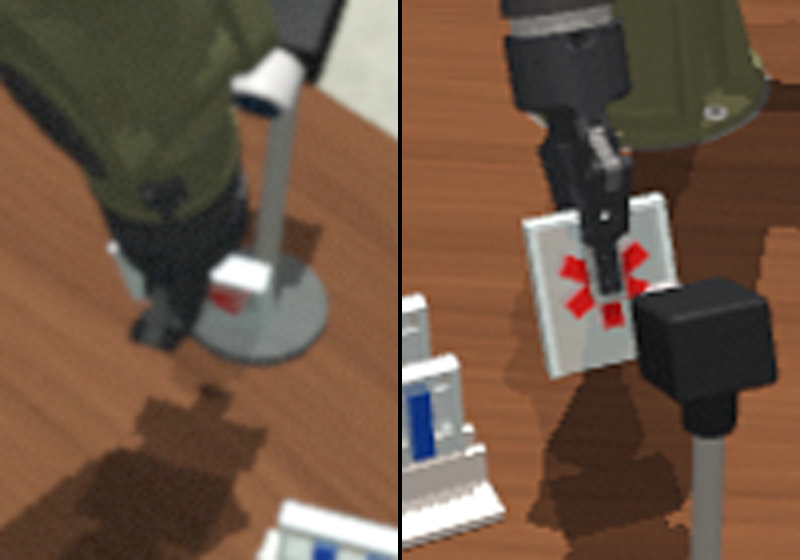

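The scene view shows the tile upright with a corner at (238,227), predicted (237,226). The top-left corner is at (231,188), predicted (230,187.5). I'll make one last millimetre trim.

>>> {"fn": "play_rows", "kwargs": {"deltas": [{"dx":-0.1,"dy":0.1,"dz":-0.1,"wx":0,"wy":0,"wz":0,"fingers":0.5},{"dx":-0.1,"dy":0.1,"dz":-0.1,"wx":0,"wy":0,"wz":0,"fingers":0.5},{"dx":-0.1,"dy":0.1,"dz":-0.1,"wx":0,"wy":0,"wz":0,"fingers":0.5},{"dx":-0.1,"dy":0.1,"dz":-0.1,"wx":0,"wy":0,"wz":0,"fingers":0.5},{"dx":-0.1,"dy":0.1,"dz":-0.1,"wx":0,"wy":0,"wz":0,"fingers":0.5},{"dx":-0.1,"dy":0.1,"dz":-0.1,"wx":0,"wy":0,"wz":0,"fingers":0.5}]}}

```text
time: 8.15
eef_pos: [0.6121, 0.0323, 0.1971]
tcp_rot: [155.0, -0.1, 115.8]
contact_force: [-1.2, 0.0, -1.3]
finger_gap: 0.16
grasp_force: 44.3
```

```bash
python3 tgt.py; python3 -c "
from plant import ctrl
print(ctrl.hand_in())"
```

```text
T [0.61178591 0.03183508 0.19685408] [155.    0.  115.7]
pre
d cm [ -0.02 -10.05  -3.  ] w deg [-0.   -0.1   0.01]
final
d cm [-0.03 -0.05 -0.  ] w deg [-0.   -0.1   0.01]
the job is handed in; nothing more can be done
None
```

The job is handed in at about 8 s: the arm is still holding the star tile 12 cm in front of the lens, centred, upright and square to it, to within about a millimetre of my measured target; the hand-in gave no verdict.

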